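# Load a dish into the blue-light viewer

## Task

Put the Petri dish that lies near the timer into the blue-light viewer. Press the red button on the lid to free its catch, let the sprung lid rise slowly under your hand until it stands fully open (do not let it fly up), set the dish down gently and flat between the four pins on the blue stage, then bring the lid down just as steadily and push its front lip beside the button until the catch holds it shut. Leave the other things on the bench where they are.

Things in the scene. Friction and masses are not known exactly. Their poses are not given: they have to be found in the camera images.
- viewer: blue-light dish viewer, pale grey box 160 deep (x) x 156 wide (y), fixed; black-framed lid with amber pane. Origin: centre of its underside; x points to the back, the button side is -x. Chamber 140 x 136 inside, wall tops at z = 68, blue stage at z = 40. The shut lid's pane is at z = 58.5: it clears only a dish lying flat on the stage; a dish on top of a pin keeps it from catching
- viewer_lid (a joint): lid angle, rad: 0 pressed right down, about 0.007 caught shut, 1.6 (92 degrees, upright) fully open at its stop. A spring lifts the closed front lip with about 6 N, falling to about 1 N at the stop, where it holds the lid up; let go early the lid flies up at 4 rad/s or more
- lid_hinge (a point): on the lid's hinge axis (along the viewer's y), middle of the width; 74 behind the viewer's origin, 74 above the bench. Its frame turns with the lid: x from front lip to hinge, z out of the lid's top face
- button_top (a point): centre of the top of the red release button, 22 (x) x 30 (y), standing 9 proud of the middle of the lid's front lip; 150 in front of the hinge, 18 above the hinge axis (lid closed). Moves with the lid and the button
- release_button (a joint): button travel, m: 0 out, 0.007 fully in; spring 1 N out, 3.5 N in. It draws back the catch, which lets go within 2 to 5 mm and cannot hold while the button is held in. As the lid is shut the button dips and comes out again by itself when the catch has passed its pin. Shutting takes up to about 15 N on the lip, easing as it clicks past
- lip_left (a point): on top of the lid's front lip, 50 to the left (viewer's +y) of the button: 152 in front of the hinge, 9 above the hinge axis with the lid closed. The lip is a black bar 160 long (y), 44 wide (x; front edge 16 before this point), 14 thick. Place to push the lid shut; moves with the lid
- lip_right (a point): the same, 50 to the right (-y) of the button
- nest (a point): middle of the stage between four black pins, on the stage: 4 behind the viewer's origin, 40 above the bench. The pins (7 thick, 8.5 high, round tops) stand 36 from this point on the diagonals (45 degrees to the viewer's x and y), leaving 2 of play round the dish; fingers fit beside the dish along the viewer's x or y
- dish: clear round Petri dish with pale agar, closed, 61 across, 15 high, about 30 g, lying on the bench at the left, between the tall black gel imager and the gel runner (behind the runner stand a shelf post and hanging cables: carry the dish past in front of them). Origin: centre of its underside, z up
- timer: white countdown timer 62 x 66 x 19 beside the dish (the two may change places); origin: centre of its underside. Bystander
- tip_box: pipette tip box, 76 x 119 x 62, white with blue rack and yellow tips, behind the viewer; origin: centre of its underside. Bystander
- bottle: small bottle with blue cap, 56 across, 104 high, behind the viewer on the right; origin: centre of its underside. Bystander
- tweezers: steel tweezers 130 long on the bench at the right; origin: centre of their underside. Bystander
- comb: white gel comb 165 long, between viewer and gel runner; origin: centre of its underside. Bystander
- casting_tray: red casting tray 52 x 190 x 18 in front of the gel runner; origin: centre of its underside. Bystander
Mind the look-alikes: they are no part of the job. Leave any turquoise look-alike of the dish alone.

How it is judged (in metres and radians):
On the way, in this order (a step that is already met when the one before it is completed fails the run):
1. the red button is pressed in at least 2 mm while the lid is still down (value of joint release_button above 0.002 m and value of joint viewer_lid below 0.1 rad), for 0.02 s.
2. the lid stands fully open (over 1.5 rad) and still (value of joint viewer_lid above 1.5 rad and velocity of joint viewer_lid between -0.2 and 0.2 rad/s), for 0.2 s.
3. the dish lies flat between the pins, let go, with the lid still open (horizontal distance between dish and nest below 0.004 m and z of dish in the frame of nest below 0.002 m and angle between dish's own z axis and vertical below 0.05 rad and value of joint viewer_lid above 1.4 rad and contact force between the fingers and dish below 0.1 N), for 0.2 s.
At the end, for the whole second after the job is handed in: The lid is caught shut (under 0.02 rad) and still with the button out again (under 1.5 mm), and the dish lies flat (within 0.05 rad, on the stage within 2 mm) inside, within 4 mm of the middle between the four pins (value of joint viewer_lid below 0.02 rad and value of joint release_button below 0.0015 m and velocity of joint viewer_lid between -0.2 and 0.2 rad/s and horizontal distance between dish and nest below 0.004 m and z of dish in the frame of nest below 0.002 m and angle between dish's own z axis and vertical below 0.05 rad and linear speed of dish below 0.02 m/s); the robot touches nothing.
It fails at once if the lid flies up, is flung open or is slammed (faster than 2.5 rad/s either way) (velocity of joint viewer_lid above 2.5 rad/s or velocity of joint viewer_lid below -2.5 rad/s).
It fails at once if the dish is rammed into the viewer or crushed by its lid with more than 80 N (contact force between dish and viewer above 80 N).
It fails at once if the dish is tipped over (more than 0.6 rad) (angle between dish's own z axis and vertical above 0.6 rad).
It fails at once if another thing on the bench is shifted by more than 40 mm (distance of any of timer, tip_box, bottle, tweezers, comb, casting_tray from where it was at the start of the episode above 0.04 m).
It also fails if it takes over 72 s, if anything falls off the work surface, if the arm or the gripper's body presses on something with over 40 N, if the wrist force passes 120 N, or if a joint passes its speed limit or range.

## Robot

A 7-joint arm with a two-finger parallel gripper is mounted at the origin on a cart in front of the work surface, level with it; the furniture and walls round the work are solid. World frame = base frame: x ahead of the robot, y to its left, z up, the work surface at z = 0. Lengths are in mm, angles in rad, forces in N, time in s.
With the tool pointing down it reaches from about 400 to 750 mm from the base axis. Payload 19.5 kg.
Tool frame: the origin (TCP) lies on the centre line of the jaws, within the pads' length; the fingertips stand 14 mm ahead of it and the grasp point (between the pads) lies 5 mm behind it; z points along the fingers, y is the line along which they close (so a half turn about z gives the same grasp; the last joint's range is limited). The gripper opens to 85 mm and grips with 20 to 120 N. Pads are 22 mm wide; open, the fingers measure 114 mm over their backs; the gripper's body (76 mm by 85 mm) begins 54 mm behind the grasp point. The pads swing forward as they close: fully open they stand 13 mm farther back than shut.
Start: joints at [-1.147, 0.707, -0.028, 1.485, 0.022, 0.951, -0.075], TCP at [258.239, 513.721, 245.268] pointing down, gripper open.
Joint ranges: [-2.71, 2.71], [-0.32, 2.16], [-1.57, 1.52], [0, 2.45], [-1.46, 4.6], [0, 2.02], [-2.83, 2.83]. Speed limits (rad/s): [1.89, 1.89, 2.57, 2.57, 3.01, 3.01, 3.01].

## Interface

Orientations are given as a unit quaternion [x, y, z, w].
In Python, from station import manip gives the robot as it stands.
- The arm moves only by the shell command python3 -m inch 'ROWS'. ROWS is JSON, a list of rows, each a list of 3 entries, a list of its own where there are three numbers: the shift along the tool's x, y, z in m, then the turn about the tool's z in degrees, then the gripper command: -1 is fully open, 1 is shut, values between are in proportion. A call has 1 to 20 rows; each row shifts and turns the commanded pose from where the row before left it, along the tool's axes as they then stand; what a row does not reach is not made up. A row lasts 1/10 s, in which the tool goes at most 50 mm and 8.59 degrees, less where a joint would pass 70% of its speed; a pose out of reach is approached as far as the arm can. A call is refused whole if a number of a shift passes 0.05 or a number of a turn 8.59, either way. A call with a gripper value outside its range is refused whole. The fingers move at their own pace and stop on an object; the grip force is fixed at half the most. Time passes only in rows, so rows that do not move let the fingers close. It gives the time, the measured TCP pose, the force, the opening and the grip force at its end, in the units of the state.
- manip.observe(): the state, without advancing time (a new reading comes with each control period).
- manip.read_camera(name): name is "scene" or "side" or "wrist"; returns a dict with "pixels" (400x640x3 uint8, blue, green, red), "intrinsics" (3x3 intrinsics, pixels), "extrinsics" (4x4, takes a point from camera to world coordinates); the wrist camera has in their place "mount" (4x4, takes a point from camera to tool coordinates, whose origin is the TCP and whose axes are the flange's). Camera axes: x right, y down, z forward; pixel columns grow to the right and rows downward; lengths in mm; the calibration is good to about 2 mm. A picture is of the moment at which its call begins: read the wrist's pose just before it. There is no depth.
- manip.close_job(): hands the job in; it is judged then, once.
The state is a dict: "time_s": time; "joint_pos": joint angles; "dq": joint speeds; "tau": joint torques, N m; "eef_pos": TCP position; "ee_rot": TCP orientation; "contact_force": force on the tool from outside, world axes, zero at the start; "torque": the same for the moment, N m; "width": finger opening in mm; "grip_force": force on a finger pad.
Only numpy, scipy, OpenCV 4.12 (cv2) and the standard library are available. Lean on these libraries where they do the work, as an engineer would, in place of code of your own. Each camera call takes 0.05 s, during which the arm holds its last target. There are 200 camera calls.

## Working session

There is one attempt and no reset: what is moved stays moved. The work goes in short steps, Python scripts to look and compute and a shell command to move; the robot and the scene stay as the last step left them, time stands still between calls to the robot, and variables do not carry over. Pictures are saved under pics/ and viewed, at most 12 in all, crops included, and the job is handed in when it is done.

```bash
mkdir -p pics; ls
cat > h.py <<'E'
import numpy as np, cv2, json
from scipy.spatial.transform import Rotation as R
from station import manip
def cam(n):
    s=manip.observe(); c=manip.read_camera(n)
    im=np.array(c["pixels"],np.uint8); K=np.array(c["intrinsics"],float)
    if n=="wrist":
        T=np.eye(4); T[:3,:3]=R.from_quat(s["ee_rot"]).as_matrix(); T[:3,3]=s["eef_pos"]
        E=T@np.array(c["mount"],float)
    else: E=np.array(c["extrinsics"],float)
    return im,K,E
def ray(K,E,u,v):
    d=E[:3,:3]@np.linalg.inv(K)@np.array([u,v,1.]); return E[:3,3],d
def plane(K,E,u,v,z):
    o,d=ray(K,E,u,v); return o+d*(z-o[2])/d[2]
def proj(K,E,p):
    q=np.linalg.inv(E)@np.append(p,1.); q=K@q[:3]; return q[:2]/q[2]
E
python3 - <<'E'
from h import *
s=manip.observe(); print({k:np.round(v,3).tolist() for k,v in s.items()})
for n in("scene","side","wrist"):
    im,K,E=cam(n); cv2.imwrite(f"pics/{n}0.png",im); np.savez(f"{n}0.npz",im=im,K=K,E=E); print(n,K.round(1).tolist(),E.round(3).tolist())
E
```

```text
pics
{'time_s': 0.0, 'joint_pos': [-1.147, 0.707, -0.028, 1.485, 0.022, 0.951, -0.075], 'dq': [0.002, 0.0, 0.001, 0.003, -0.0, -0.0, -0.001], 'tau': [-0.001, -88.319, 1.234, -23.617, 0.017, 0.006, -0.0], 'eef_pos': [258.108, 513.551, 244.828], 'ee_rot': [0.231, 0.973, -0.001, -0.0], 'contact_force': [-0.259, 0.108, 0.154], 'torque': [0.009, -0.048, 0.016], 'grip_force': 0.0, 'width': 85.301}
scene [[446.6, 0.0, 320.8], [0.0, 446.6, 199.6], [0.0, 0.0, 1.0]] [[0.32, -0.67, 0.669, -437.828], [-0.947, -0.224, 0.229, -312.09], [-0.003, -0.707, -0.707, 1126.591], [0.0, 0.0, 0.0, 1.0]]
side [[514.9, 0.0, 322.1], [0.0, 514.9, 199.7], [0.0, 0.0, 1.0]] [[-0.151, -0.703, 0.695, -588.523], [-0.988, 0.119, -0.095, 186.93], [-0.015, -0.701, -0.713, 1254.033], [0.0, 0.0, 0.0, 1.0]]
wrist [[285.7, 0.0, 323.9], [0.0, 285.7, 199.2], [0.0, 0.0, 1.0]] [[0.45, 0.862, 0.235, 199.499], [0.893, -0.434, -0.118, 544.901], [0.0, 0.263, -0.965, 372.927], [0.0, 0.0, 0.0, 1.0]]
```

View pics/scene0.png

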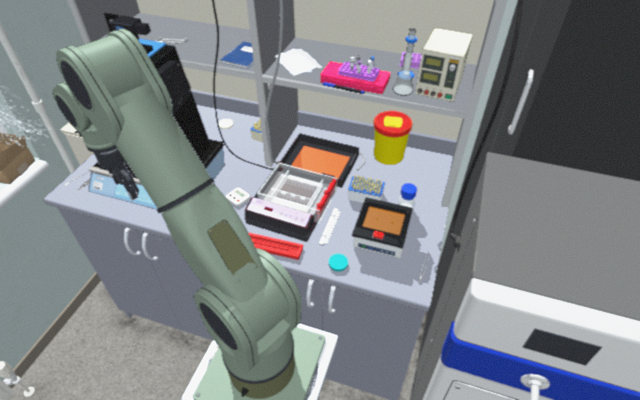

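View pics/side0.png

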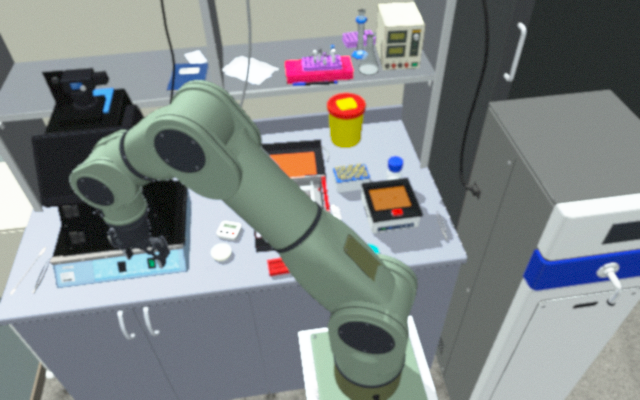

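The scene view shows the viewer at (382,225) with its red button at (378,236), the timer at (237,197), a turquoise look-alike at (338,262) and a white disc far back at (226,123). The side view shows a pale round dish at (221,253) beside the timer (229,230), and the button at (397,212). Dish candidates are pale (221,253) side, turquoise (338,262) scene and the white disc (226,123) scene. The pale one beside the timer fits, so I'll confirm it enlarged.

Run:
```python
from h import *
a=np.load("side0.npz"); s=np.load("scene0.npz"); w=np.load("wrist0.npz")
up=lambda i,k:cv2.resize(i,None,fx=k,fy=k,interpolation=cv2.INTER_CUBIC)
c1=up(a["im"][205:275,190:290],4)   #400x280
c2=up(a["im"][160:240,345:445],4)   #400x320
c3=up(s["im"][180:260,335:435],4)
c4=cv2.resize(w["im"],(400,250))
L=np.vstack([c1,c2]); Rr=np.vstack([c3,c4,np.zeros((30,400,3),np.uint8)])
cv2.imwrite("pics/mont.png",np.hstack([L,Rr]))
# red button
for n,d in(("scene",s),("side",a)):
    hsv=cv2.cvtColor(d["im"],cv2.COLOR_BGR2HSV)
    m=((hsv[...,0]<8)|(hsv[...,0]>172))&(hsv[...,1]>180)&(hsv[...,2]>120)
    _,_,st,ce=cv2.connectedComponentsWithStats(m.astype(np.uint8))
    print(n,[(r[:].tolist(),c.round(1).tolist()) for r,c in zip(st[1:],ce[1:]) if r[4]>20])
    print([plane(d["K"],d["E"],*c,92).round(1).tolist() for r,c in zip(st[1:],ce[1:]) if r[4]>20])
    m=(hsv[...,0]>5)&(hsv[...,0]<22)&(hsv[...,1]>120)&(hsv[...,2]>90)
    _,_,st,ce=cv2.connectedComponentsWithStats(m.astype(np.uint8))
    print("orange",[(r[:].tolist(),c.round(1).tolist()) for r,c in zip(st[1:],ce[1:]) if r[4]>200])
print(plane(a["K"],a["E"],221,253,10),plane(a["K"],a["E"],229,230,19),plane(s["K"],s["E"],237,197,19))
print(plane(s["K"],s["E"],226,123,0))
```

```text
scene [([375, 112, 36, 25, 507], [392.4, 124.8]), ([318, 180, 18, 29, 110], [326.3, 194.4]), ([374, 231, 10, 7, 48], [378.5, 234.1]), ([251, 235, 51, 16, 249], [274.1, 243.0]), ([262, 248, 37, 11, 79], [281.1, 253.3])]
[[1025.0, -111.0, 92.0], [570.6, 13.5, 92.0], [456.6, -191.0, 92.0], [323.5, 96.4, 92.0], [294.4, 61.8, 92.0]]
orange [([292, 146, 58, 32, 1108], [320.7, 160.9]), ([362, 206, 43, 29, 855], [383.5, 220.2])]
side [([328, 94, 37, 25, 480], [345.7, 106.9]), ([322, 178, 7, 31, 58], [324.7, 191.6]), ([392, 208, 11, 7, 66], [397.2, 211.0]), ([269, 260, 19, 15, 207], [276.9, 267.0])]
[[1024.8, -134.3, 92.0], [579.4, 17.4, 92.0], [457.8, -190.3, 92.0], [303.5, 196.8, 92.0]]
orange [([270, 151, 47, 26, 889], [296.4, 162.9]), ([369, 186, 43, 25, 815], [389.3, 197.9])]
[448.38138155 363.14238263  10.        ] [531.24472707 335.15389119  19.        ] [529.20708504 331.40513791  19.        ]
[941.81634158 590.16389881   0.        ]
```

View pics/mont.png

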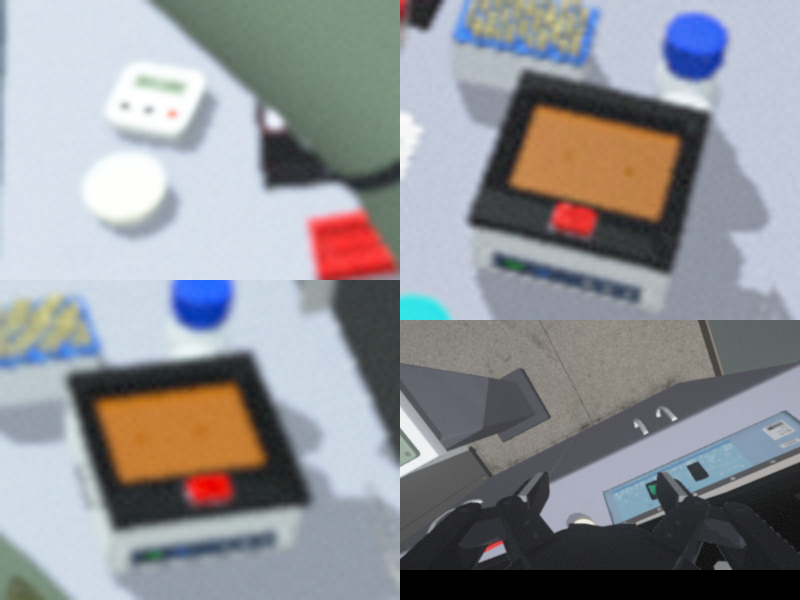

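The enlarged crop confirms it: the pale round dish at side (221,253) touches the near side of the white timer. The viewer's amber pane and button are clear in both views. Next I'll get the viewer's yaw from the pane corners.

```bash
cat >> h.py <<'E'
def rectc(m):
    c=max(cv2.findContours(m.astype(np.uint8),cv2.RETR_EXTERNAL,cv2.CHAIN_APPROX_NONE)[0],key=cv2.contourArea)
    return cv2.approxPolyDP(cv2.convexHull(c),0.06*cv2.arcLength(c,True),True)[:,0].astype(float)
def tri(A,B,p,q):
    P=[np.asarray(K)@np.linalg.inv(E)[:3] for K,E in(A,B)]
    X=cv2.triangulatePoints(P[0],P[1],np.array(p,float),np.array(q,float)); return (X[:3]/X[3])[:,0]
E
python3 - <<'E'
from h import *
D={n:np.load(n+"0.npz") for n in("scene","side")}
C={}
for n,(x0,y0,x1,y1) in dict(scene=(355,200,412,240),side=(362,180,420,216)).items():
    im=D[n]["im"]; hsv=cv2.cvtColor(im,cv2.COLOR_BGR2HSV)
    m=np.zeros(im.shape[:2],bool); m[y0:y1,x0:x1]=((hsv[...,0]>7)&(hsv[...,0]<22)&(hsv[...,1]>120)&(hsv[...,2]>90))[y0:y1,x0:x1]
    p=rectc(m); W=np.array([plane(D[n]["K"],D[n]["E"],*q,75) for q in p]); 
    # order: sort by angle
    c=W[:,:2].mean(0); o=np.argsort(np.arctan2(*(W[:,:2]-c).T[::-1])); W=W[o]; C[n]=p[o]
    print(n,p[o].tolist(),W.round(1).tolist()); e=np.roll(W,-1,0)-W
    print([round(np.degrees(np.arctan2(v[1],v[0])),1) for v in e],np.linalg.norm(e[:,:2],axis=1).round(1))
A=[(D[n]["K"],D[n]["E"]) for n in("scene","side")]
T=np.array([tri(*A,C["scene"][i],C["side"][i]) for i in range(len(C["side"]))]); print(T.round(1).tolist())
print("btn",tri(*A,(378.5,234.1),(397.2,211.0)).round(1))
# dish in side image: bright blob
im=D["side"]["im"]; r=im[235:275,200:245].astype(int); m=r.min(2)>215
n,l,st,ce=cv2.connectedComponentsWithStats(m.astype(np.uint8)); print(st.tolist(),ce.round(1).tolist())
i=1+np.argmax(st[1:,4]); c=ce[i]+[200,235]; print("dish",[plane(D["side"]["K"],D["side"]["E"],*c,z).round(1).tolist() for z in(8,15)])
E
```

```text
scene [[400.0, 233.0], [404.0, 214.0], [368.0, 207.0], [363.0, 226.0]] [[496.9, -251.1, 75.0], [580.6, -247.0, 75.0], [574.3, -129.2, 75.0], [488.6, -135.0, 75.0]]
[np.float64(2.8), np.float64(93.1), np.float64(-176.1), np.float64(-85.9)] [ 83.8 118.   85.9 116.3]
side [[411.0, 204.0], [403.0, 186.0], [369.0, 190.0], [375.0, 210.0]] [[495.5, -246.7, 75.0], [579.6, -243.1, 75.0], [579.8, -129.0, 75.0], [488.8, -128.3, 75.0]]
[np.float64(2.4), np.float64(89.9), np.float64(179.6), np.float64(-86.8)] [ 84.2 114.1  91.1 118.5]
[[505.4, -250.5, 64.7], [589.1, -246.5, 65.8], [577.6, -128.8, 74.8], [502.5, -132.4, 59.6]]
btn [ 458.6 -190.8   90.5]
[[0, 0, 45, 40, 827], [0, 0, 33, 40, 808], [17, 0, 20, 3, 45], [42, 5, 3, 2, 3], [41, 8, 4, 2, 4], [33, 10, 1, 1, 1], [36, 11, 2, 1, 2], [41, 10, 3, 3, 3], [34, 12, 1, 1, 1], [40, 12, 5, 9, 14], [43, 14, 2, 3, 3], [38, 17, 1, 1, 1], [37, 19, 1, 2, 2], [39, 20, 1, 1, 1], [30, 22, 10, 12, 26], [42, 22, 3, 3, 4], [41, 24, 1, 1, 1], [41, 27, 2, 2, 2], [44, 26, 1, 4, 4], [38, 28, 1, 1, 1], [37, 31, 5, 3, 8], [42, 31, 3, 7, 10], [28, 32, 1, 1, 1], [29, 34, 7, 6, 18], [37, 35, 1, 1, 1], [39, 35, 2, 3, 4], [13, 39, 1, 1, 1], [36, 38, 2, 2, 3], [41, 39, 1, 1, 1]] [[28.0, 20.3], [13.2, 18.7], [27.6, 0.8], [43.0, 5.7], [42.5, 8.5], [33.0, 10.0], [36.5, 11.0], [42.0, 11.0], [34.0, 12.0], [41.5, 16.7], [43.7, 15.0], [38.0, 17.0], [37.0, 19.5], [39.0, 20.0], [34.4, 28.2], [43.0, 23.0], [41.0, 24.0], [41.5, 27.5], [44.0, 27.5], [38.0, 28.0], [39.0, 32.2], [43.3, 34.3], [28.0, 32.0], [31.9, 36.7], [37.0, 35.0], [39.8, 36.0], [13.0, 39.0], [36.7, 38.7], [41.0, 39.0]]
dish [[451.3, 387.4, 8.0], [445.4, 386.3, 15.0]]
```

```bash
python3 -m inch '[[[0,0,0],-7.4,1],[[0,0,0],-7.4,1],[[0,0,0],-7.4,1],[[0,0,0],-7.4,1],[[-0.025,-0.035,0],0,1],[[-0.025,-0.035,0],0,1],[[-0.025,-0.035,0],0,1],[[-0.025,-0.035,0],0,1],[[-0.02,-0.04,0],0,1],[[-0.01,-0.04,0],0,1],[[-0.01,-0.04,0],0,1],[[0,-0.04,0],0,1],[[0,-0.04,0],0,1],[[0,-0.04,0],0,1],[[0,-0.04,0],0,1],[[0,-0.04,0],0,1],[[0,-0.04,0],0,1],[[0,-0.04,0],0,1],[[0,-0.04,0],0,1],[[0,-0.04,0],0,1]]'
```

```text
time_s: 2.15
eef_pos: [429.3, -100.1, 245.3]
ee_rot: [-0.025, 1.0, -0.0, -0.0]
contact_force: [1.2, -0.4, -0.4]
width: 0.5
grip_force: 0.0
```

```bash
python3 -m inch '[[[0,-0.03,0],0,1],[[0,-0.03,0],0,1],[[0,-0.03,0],0,1],[[0,0,0],0,1],[[0,0,0],0,1]]'
python3 - <<'E'
from h import *
im,K,E=cam("wrist"); np.savez("wrist1.npz",im=im,K=K,E=E)
s,Ks,Es=cam("side"); np.savez("side1.npz",im=s,K=Ks,E=Es)
print(manip.observe()["eef_pos"],manip.observe()["ee_rot"])
hsv=cv2.cvtColor(im,cv2.COLOR_BGR2HSV)
for nm,m,z in(("red",((hsv[...,0]<8)|(hsv[...,0]>172))&(hsv[...,1]>150)&(hsv[...,2]>90),92),("amb",(hsv[...,0]>7)&(hsv[...,0]<22)&(hsv[...,1]>110)&(hsv[...,2]>70),72)):
    _,_,st,ce=cv2.connectedComponentsWithStats(m.astype(np.uint8))
    print(nm,[(r.tolist(),plane(K,E,*c,z).round(1).tolist()) for r,c in zip(st[1:],ce[1:]) if r[4]>100])
up=cv2.resize(s[200:280,190:290],None,fx=4,fy=4)
o=np.zeros((400,800,3),np.uint8); o[:400,:640]=im
cv2.imwrite("pics/w1.png",im)
E
```

```text
time_s: 2.65
eef_pos: [433.9, -188.2, 245.1]
ee_rot: [-0.025, 1.0, 0.0, -0.0]
contact_force: [-0.3, 0.4, 0.2]
width: 0.5
grip_force: 0.0
[ 434.18291485 -187.368459    245.33632459] [-2.59302169e-02  9.99663746e-01  1.32302016e-04 -3.90197434e-05]
red [([505, 120, 135, 42, 5372], [374.8, 52.6, 92.0]), ([307, 203, 29, 22, 557], [460.5, -188.4, 92.0]), ([483, 258, 39, 60, 796], [539.5, 18.8, 92.0])]
amb [([268, 231, 43, 49, 1357], [514.0, -229.2, 72.0]), ([338, 233, 34, 44, 802], [508.4, -142.5, 72.0])]
```

View pics/w1.png

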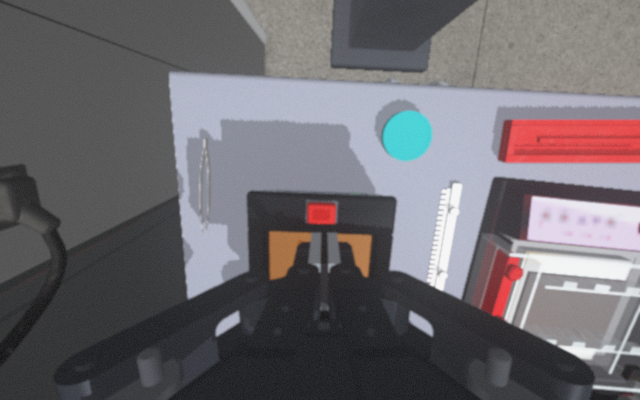

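The wrist view shows the lid's front edge from (249,192) to (396,198), the button at (321,213) and the pane's front edge at about y=233. I'll get the yaw from these edges.

Run:
```python
from h import *
d=np.load("wrist1.npz"); im,K,E=d["im"],d["K"],d["E"]
g=cv2.cvtColor(im,cv2.COLOR_BGR2GRAY).astype(float)
P=[]
for u in list(range(256,300,3))+list(range(345,392,3)):
    col=cv2.GaussianBlur(g,(3,3),0)[183:207,u]; k=np.diff(col); i=np.argmin(k)
    w=np.clip(-k[max(i-2,0):i+3],0,None); v=183.5+np.sum(np.arange(max(i-2,0),i+3)[:len(w)]*w)/w.sum(); P.append(plane(K,E,u,v,83))
P=np.array(P); vx,vy,x0,y0=cv2.fitLine(P[:,:2].astype(np.float32),cv2.DIST_HUBER,0,.01,.01).ravel()
print("front edge dir",np.degrees(np.arctan2(vy,vx)),x0,y0)
print("corners",[plane(K,E,*q,83).round(1).tolist() for q in((249,192),(396,198))])
# pane front edge hue
hsv=cv2.cvtColor(im,cv2.COLOR_BGR2HSV); a=(hsv[...,0]>7)&(hsv[...,0]<22)&(hsv[...,1]>110)&(hsv[...,2]>70)
Q=np.array([plane(K,E,u,np.argmax(a[220:250,u])+220-.5,72) for u in list(range(274,300,2))+list(range(345,368,2))])
vx,vy,_,_=cv2.fitLine(Q[:,:2].astype(np.float32),cv2.DIST_HUBER,0,.01,.01).ravel(); print("pane",np.degrees(np.arctan2(vy,vx)))
```

```text
front edge dir -89.48541 440.6567 -186.75256
corners [[443.5, -264.6, 83.0], [442.4, -110.3, 83.0]]
pane -89.6359
```

```bash
python3 -m inch '[[[-0.015,-0.002,0.02],0,1],[[-0.015,-0.002,0.03],0,1],[[0,0,0.03],0,1],[[0,0,0.025],0,1],[[0,0,0.015],0,1],[[0,0,0.006],0,1],[[0,0,0],0,1],[[0,0,0],0,1]]'
python3 -m inch '[[[0,0,0.003],0,1],[[0,0,0.003],0,1],[[0,0,0.002],0,1],[[0,0,0],0,1]]'
python3 - <<'E'
from h import *
im,K,E=cam("side"); cv2.imwrite("pics/s2.png",cv2.resize(im[120:260,300:480],None,fx=4,fy=4,interpolation=cv2.INTER_CUBIC))
E
```

```text
time_s: 3.55
eef_pos: [464.6, -190.5, 120.1]
ee_rot: [-0.026, 1.0, -0.0, 0.0]
contact_force: [0.2, 0.0, -0.2]
width: 0.1
grip_force: 0.0
time_s: 3.95
eef_pos: [464.2, -190.7, 111.2]
ee_rot: [-0.025, 1.0, 0.0, -0.0]
contact_force: [0.2, 0.8, 0.4]
width: 0.0
grip_force: 0.0
```

View pics/s2.png

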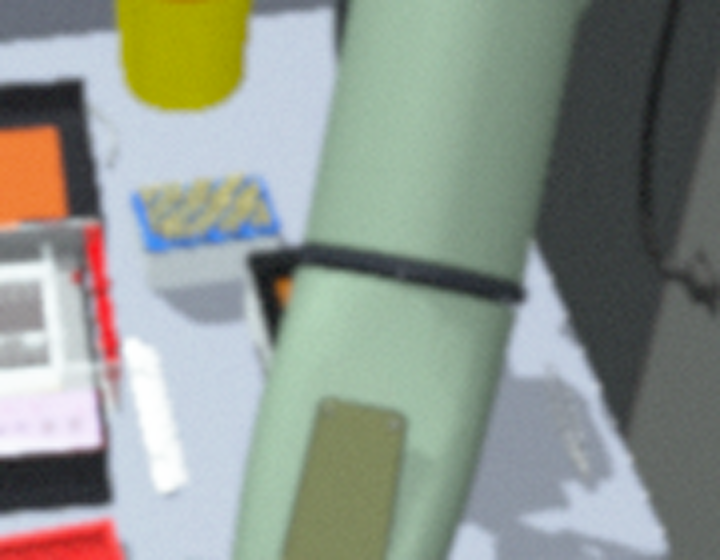

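The arm hides the viewer from the side camera, so I'll go by force and feel for the button.

```bash
for i in 1; do python3 -m inch '[[[0,0,0.002],0,1],[[0,0,0.002],0,1],[[0,0,0],0,1]]'; python3 -m inch '[[[0,0,0.002],0,1],[[0,0,0],0,1]]';  python3 -m inch '[[[0,0,0.002],0,1],[[0,0,0],0,1]]'; python3 -m inch '[[[0,0,0.002],0,1],[[0,0,0],0,1]]'; done | grep -E "pos|force: \["
```

```text
eef_pos: [464.3, -190.7, 107.1]
contact_force: [0.3, 0.4, -0.4]
eef_pos: [464.3, -190.8, 105.2]
contact_force: [-0.6, -0.3, 0.7]
eef_pos: [464.4, -190.8, 103.3]
contact_force: [1.0, -0.1, 4.7]
eef_pos: [464.3, -190.8, 101.3]
contact_force: [-1.4, -0.5, 4.8]
```

```bash
(python3 -m inch '[[[0,0,0.002],0,1],[[0,0,0],0,1]]'; python3 -m inch '[[[0,0,0.002],0,1],[[0,0,0],0,1],[[0,0,0],0,1]]') | grep -E "pos|force: \["
```

```text
eef_pos: [464.1, -190.8, 99.3]
contact_force: [-1.1, 0.6, 5.3]
eef_pos: [464.1, -190.8, 97.6]
contact_force: [-3.4, 0.5, 12.0]
```

Run:
```python
import numpy as np
th=np.array([0,.03,.08,.15]+list(.15+.075*np.arange(1,20)))
r=155-10*th/1.6; h=11
u=r*np.cos(th)-h*np.sin(th); z=r*np.sin(th)+h*np.cos(th)
print(len(th)-1); print([[round(a,4),round(-b,4)] for a,b in zip(np.diff(u)/1e3,np.diff(z)/1e3)])
print(u[-1],z[-1])
```

```text
22
[[np.float64(-0.0006), np.float64(-0.0046)], [np.float64(-0.0013), np.float64(-0.0077)], [np.float64(-0.0024), np.float64(-0.0106)], [np.float64(-0.0034), np.float64(-0.0111)], [np.float64(-0.0042), np.float64(-0.0108)], [np.float64(-0.005), np.float64(-0.0104)], [np.float64(-0.0058), np.float64(-0.01)], [np.float64(-0.0065), np.float64(-0.0095)], [np.float64(-0.0072), np.float64(-0.0089)], [np.float64(-0.0078), np.float64(-0.0083)], [np.float64(-0.0084), np.float64(-0.0077)], [np.float64(-0.0089), np.float64(-0.007)], [np.float64(-0.0094), np.float64(-0.0063)], [np.float64(-0.0098), np.float64(-0.0056)], [np.float64(-0.0101), np.float64(-0.0048)], [np.float64(-0.0104), np.float64(-0.004)], [np.float64(-0.0107), np.float64(-0.0032)], [np.float64(-0.0109), np.float64(-0.0024)], [np.float64(-0.011), np.float64(-0.0016)], [np.float64(-0.011), np.float64(-0.0007)], [np.float64(-0.011), np.float64(0.0001)], [np.float64(-0.0109), np.float64(0.0009)]]
-11.610090451950489 145.1087272143203
```

```bash
(python3 -m inch '[[[-0.0006,0,-0.0046],0,1],[[-0.0013,0,-0.0077],0,1],[[-0.0024,0,-0.0106],0,1],[[-0.0034,0,-0.0111],0,1],[[-0.0042,0,-0.0108],0,1],[[-0.005,0,-0.0104],0,1]]'
python3 -m inch '[[[-0.0058,0,-0.01],0,1],[[-0.0065,0,-0.0095],0,1],[[-0.0072,0,-0.0089],0,1],[[-0.0078,0,-0.0083],0,1],[[-0.0084,0,-0.0077],0,1],[[-0.0089,0,-0.007],0,1]]'
python3 -m inch '[[[-0.0094,0,-0.0063],0,1],[[-0.0098,0,-0.0056],0,1],[[-0.0101,0,-0.0048],0,1],[[-0.0104,0,-0.004],0,1]]'
python3 -m inch '[[[-0.0107,0,-0.0032],0,1],[[-0.0109,0,-0.0024],0,1],[[-0.011,0,-0.0016],0,1],[[-0.011,0,-0.0007],0,1],[[-0.011,0,0],0,1],[[-0.0109,0,0.0009],0,1],[[0,0,0],0,1]]') | grep -E "pos|force: \["
python3 - <<'E'
from h import *
a=cam("side")[0][80:260,300:480];b=cam("scene")[0][80:260,300:480]; w=cam("wrist")[0]
t=np.hstack([cv2.resize(a,(400,400)),cv2.resize(b,(400,400))]); w=cv2.resize(w,(320,200)); o=np.zeros((600,800,3),np.uint8); o[:400]=t; o[400:,:320]=w
cv2.imwrite("pics/open.png",o)
E
```

```text
eef_pos: [481.3, -190.0, 153.4]
contact_force: [-0.2, -1.4, 3.4]
eef_pos: [526.3, -187.6, 204.8]
contact_force: [1.3, -1.5, 1.8]
eef_pos: [565.9, -185.5, 225.3]
contact_force: [0.8, -0.6, -0.3]
eef_pos: [631.5, -181.7, 231.4]
contact_force: [1.4, 0.3, -0.7]
```

View pics/open.png

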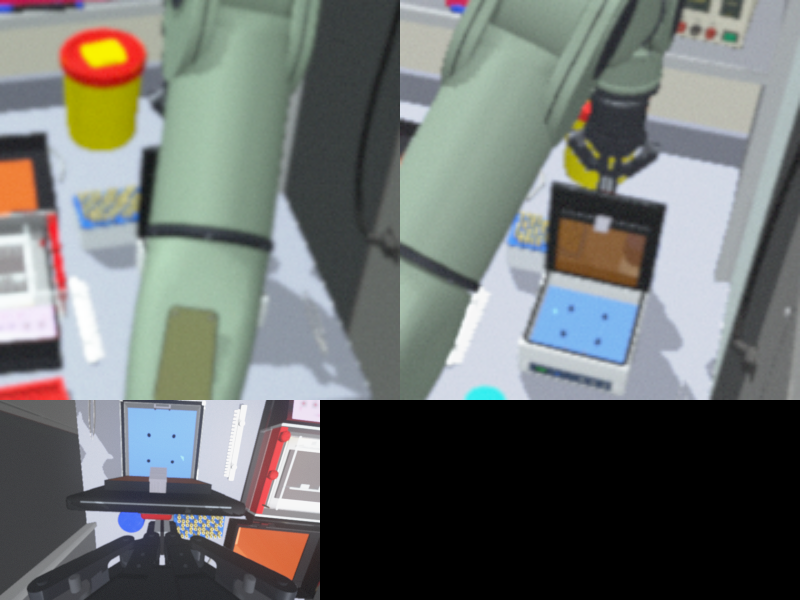

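The lid stands upright, with the finger behind it and the four pins visible in the scene and wrist views. I'll back off and measure the pins.

```bash
python3 -m inch '[[[-0.006,0,0],0,1],[[-0.008,0,0],0,1],[[-0.01,0,0],0,1],[[0,0,0],0,1],[[0,0,0],0,1],[[0,0,-0.03],0,1],[[0,0,-0.04],0,1],[[0,0,0],0,1]]' | grep -E "time|pos"
python3 - <<'E'
from h import *
for n in("scene","wrist"):
    im,K,E=cam(n); np.savez(n+"2.npz",im=im,K=K,E=E)
    hsv=cv2.cvtColor(im,cv2.COLOR_BGR2HSV)
    b=((hsv[...,0]>95)&(hsv[...,0]<118)&(hsv[...,1]>70)&(hsv[...,2]>150)).astype(np.uint8)
    _,l,st,ce=cv2.connectedComponentsWithStats(b); i=1+np.argmax(st[1:,4]); print(n,st[i],ce[i])
    c=cv2.findContours((l==i).astype(np.uint8),cv2.RETR_EXTERNAL,cv2.CHAIN_APPROX_NONE)[0][0]
    f=cv2.fillPoly(np.zeros_like(b),[c],1); f=cv2.erode(f,np.ones((3,3)))
    blur=cv2.cvtColor(im,cv2.COLOR_BGR2GRAY).astype(float)
    m=((blur<0.75*np.median(blur[l==i]))&(f>0)).astype(np.uint8)
    _,l2,s2,c2=cv2.connectedComponentsWithStats(m)
    P=[]
    for j in range(1,len(s2)):
        if s2[j,4]>=4:
            w=np.where(l2==j,200-blur,0).clip(0); ys,xs=np.nonzero(w); ww=w[ys,xs]; q=(np.sum(xs*ww)/ww.sum(),np.sum(ys*ww)/ww.sum()); p=plane(K,E,*q,46); P.append(p); print(s2[j].tolist(),np.round(q,1),p.round(1))
    P=np.array(P)
    if len(P)==4: print("mean",P.mean(0).round(1),"side lens",[round(float(np.linalg.norm(P[a]-P[b])),1) for a in range(4) for b in range(a)])
E
```

```text
time_s: 8.65
eef_pos: [655.5, -181.4, 306.7]
scene [ 443  321  197   79 3334] [526.19466107 370.24355129]
wrist [  269    13   113   116 11704] [322.94856459  68.12397471]
[301, 55, 5, 6, 27] [302.9  57.8] [ 516.3 -212.8   46. ]
[342, 57, 5, 6, 26] [343.8  59.6] [ 515.8 -162.3   46. ]
[300, 99, 5, 5, 23] [302. 101.] [ 566.8 -212.4   46. ]
[339, 100, 5, 6, 24] [341.2 102.6] [ 566.3 -162.2   46. ]
mean [ 541.3 -187.4   46. ] side lens [50.5, 50.5, 71.5, 71.1, 50.5, 50.2]
```

Run:
```python
from h import *
d=np.load("scene2.npz"); im,K,E=d["im"],d["K"],d["E"]
print("pred",[proj(K,E,p).round(1).tolist() for p in([516.3,-212.8,46],[515.8,-162.3,46],[566.8,-212.4,46],[566.3,-162.2,46])])
s=(slice(195,250),slice(350,415))
g=cv2.cvtColor(im,cv2.COLOR_BGR2GRAY).astype(float); hsv=cv2.cvtColor(im,cv2.COLOR_BGR2HSV)
b=((hsv[...,0]>90)&(hsv[...,0]<120)&(hsv[...,1]>60)&(hsv[...,2]>140)).astype(np.uint8)
bb=np.zeros_like(b); bb[s]=b[s]; _,l,st,ce=cv2.connectedComponentsWithStats(bb); i=1+np.argmax(st[1:,4]); print(st[i])
c=max(cv2.findContours((l==i).astype(np.uint8),0,1)[0],key=cv2.contourArea); f=cv2.erode(cv2.fillPoly(np.zeros_like(b),[cv2.convexHull(c)],1),np.ones((5,5)))
m0=np.median(g[l==i]); m=((g<.8*m0)&(f>0)).astype(np.uint8); _,l2,s2,_=cv2.connectedComponentsWithStats(m); P=[]
for j in range(1,len(s2)):
    if s2[j,4]<3: continue
    w=np.where(cv2.dilate((l2==j).astype(np.uint8),np.ones((3,3)))>0,m0-g,0).clip(0); ys,xs=np.nonzero(w); ww=w[ys,xs]; q=((xs*ww).sum()/ww.sum(),(ys*ww).sum()/ww.sum()); p=plane(K,E,*q,45); P.append(p); print(s2[j].tolist(),np.round(q,1),p.round(1))
print(np.mean(P,0))
```

```text
pred [[388.3, 231.7], [372.8, 228.0], [391.5, 220.5], [376.5, 217.1]]
[ 358  208   50   36 1179]
[376, 218, 2, 2, 4] [376.5 218.4] [ 561.4 -163.6   45. ]
[391, 221, 2, 3, 5] [391.7 222.1] [ 561.1 -214.3   45. ]
[372, 229, 3, 3, 7] [373.  229.7] [ 510.1 -164.5   45. ]
[388, 232, 2, 3, 5] [388.5 233.4] [ 510.5 -215.    45. ]
[ 535.74747851 -189.35912712   45.        ]
```

```bash
python3 -m inch '[[[0,0,0],2.5,1],[[0.02,0,0],0,1],[[0.02,0,0],0,1],[[0.02,0.02,0],0,1],[[0.02,0.04,0],0,-0.5],[[0.022,0.042,0],0,-0.8],[[0,0.042,0],0,-0.8],[[0,0.042,0.003],0,-0.8],[[0,0.042,0.003],0,-0.8],[[0,0.042,0.003],0,-0.8],[[0,0.042,0.003],0,-0.8],[[0,0.042,0.003],0,-0.8],[[0,0.042,0.003],0,-0.8],[[0,0.042,0.003],0,-0.8],[[0,0.042,0.003],0,-0.8],[[0,0.042,0.003],0,-0.8],[[0,0.022,0.004],0,-0.8],[[0,0,0],0,-0.8],[[0,0,0],0,-0.8]]'
python3 - <<'E'
from h import *
im,K,E=cam("wrist"); np.savez("wrist3.npz",im=im,K=K,E=E); cv2.imwrite("pics/w3.png",im)
i2,K2,E2=cam("scene"); np.savez("scene3.npz",im=i2,K=K2,E=E2)
i2,K2,E2=cam("side"); np.savez("side3.npz",im=i2,K=K2,E=E2)
print(manip.observe()["eef_pos"],proj(K,E,[448,363,15]))
E
```

```text
time_s: 10.65
eef_pos: [548.5, 361.7, 269.6]
ee_rot: [-0.004, 1.0, -0.001, -0.001]
contact_force: [-0.6, -1.0, -0.0]
width: 76.9
grip_force: 0.0
[549.18872992 361.01667625 270.64122927] [324.45183254  92.76076329]
```

View pics/w3.png

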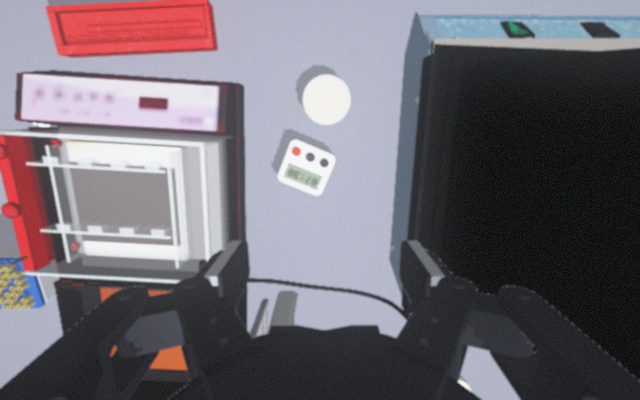

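The wrist view shows the dish at about (326,99) with the timer behind it at (306,167). There is room for the fingers at left and right, along y.

Run:
```python
from h import *
for n,(x0,y0,x1,y1) in dict(wrist3=(285,60,370,132),scene3=(200,190,260,245),side3=(200,235,245,275)).items():
    d=np.load(n+".npz"); im,K,E=d["im"],d["K"],d["E"]; print(n,"pred",proj(K,E,[448,363,10]).round(1))
    r=im[y0:y1,x0:x1].astype(int); lo=r.min(2); sat=r.max(2)-lo
    m=((lo>185)&(sat<28)).astype(np.uint8); _,l,st,ce=cv2.connectedComponentsWithStats(m)
    for i in range(1,len(st)):
        if st[i,4]<100: continue
        c=max(cv2.findContours((l==i).astype(np.uint8),0,1)[0],key=cv2.contourArea); e=cv2.fitEllipse(cv2.convexHull(c)); q=np.array(e[0])+[x0,y0]
        print(st[i].tolist(),"ell",np.round(q,1),np.round(e[1],1),plane(K,E,*q,15).round(1),plane(K,E,*q,8).round(1))
```

```text
wrist3 pred [324.4  93.1]
[2, 14, 79, 58, 2766] ell [331.1 108.5] [69.2 85.3] [466.9 371.6  15. ] [466.6 371.7   8. ]
scene3 pred [218.5 212.5]
[0, 2, 12, 53, 448] ell [205.1 220.8] [16.7 54.4] [395.4 384.9  15. ] [400.6 389.3   8. ]
side3 pred [221.  253.1]Traceback (most recent call last):
  File "<stdin>", line 8, in <module>
cv2.error: OpenCV(4.12.0) /io/opencv/modules/imgproc/src/shapedescr.cpp:361: error: (-201:Incorrect size of input array) There should be at least 5 points to fit the ellipse in function 'fitEllipseNoDirect'
```

Run:
```python
from h import *
for n,(x0,y0,x1,y1) in dict(wrist3=(285,60,370,132),side3=(200,238,245,275),side0=(200,238,245,275)).items():
    d=np.load(n+".npz"); im,K,E=d["im"],d["K"],d["E"]
    r=cv2.GaussianBlur(im,(3,3),0)[y0:y1,x0:x1].astype(int)
    print(n,r[(y1-y0)//2,(x1-x0)//2],r[2,2])
    m=((r[...,2]>205)&(r[...,0]-r[...,2]<8)).astype(np.uint8); _,l,st,ce=cv2.connectedComponentsWithStats(m)
    for i in range(1,len(st)):
        if st[i,4]<100: continue
        c=max(cv2.findContours((l==i).astype(np.uint8),0,1)[0],key=cv2.contourArea); e=cv2.fitEllipse(cv2.convexHull(c)); q=np.array(e[0])+[x0,y0]
        print(st[i].tolist(),"ell",np.round(q,1),np.round(e[1],1),plane(K,E,*q,15).round(1),plane(K,E,*q,8).round(1))
```

```text
wrist3 [237 242 244] [203 186 183]
[18, 15, 48, 50, 1893] ell [326.2  99.3] [47.6 50.2] [455.8 365.2  15. ] [455.3 365.3   8. ]
side3 [254 255 254] [242 232 224]
[11, 6, 20, 17, 271] ell [220.6 251.5] [16.6 20.1] [450.3 363.6  15. ] [456.1 364.6   8. ]
side0 [253 254 254] [237 226 217]
[11, 6, 20, 16, 254] ell [220.6 251.7] [16.  19.6] [449.5 363.6  15. ] [455.3 364.6   8. ]
```

```bash
(python3 -m inch '[[[0.02,0.001,0.01],0,-0.8],[[0.025,0.001,0.01],0,-0.8],[[0.025,0.001,0.01],0,-0.8],[[0.02,0.001,0.02],0,-0.8],[[0.0045,0,0.03],0,-0.8],[[0,0,0.03],0,-0.8],[[0,0,0.03],0,-0.8],[[0,0,0.03],0,-0.8],[[0,0,0.03],0,-0.8],[[0,0,0.025],0,-0.8],[[0,0,0.015],0,-0.8],[[0,0,0.006],0,-0.8],[[0,0,0],0,-0.8],[[0,0,0],0,-0.8]]'; python3 -m inch '[[[0,0,0.004],0,-0.8],[[0,0,0.003],0,-0.8],[[0,0,0],0,-0.8]]') | grep -vE "grip|rot"
python3 - <<'E'
from h import *
im,K,E=cam("wrist"); np.savez("wrist4.npz",im=im,K=K,E=E); cv2.imwrite("pics/w4.png",im); print(manip.observe()["eef_pos"])
E
```

```text
time_s: 12.2
eef_pos: [454.7, 365.7, 25.6]
contact_force: [0.6, 0.5, -0.1]
width: 77.1
time_s: 12.5
eef_pos: [454.2, 365.5, 17.4]
contact_force: [-1.3, -0.1, -0.7]
width: 76.7
[454.2927459  365.46187525  17.54203471]
```

View pics/w4.png

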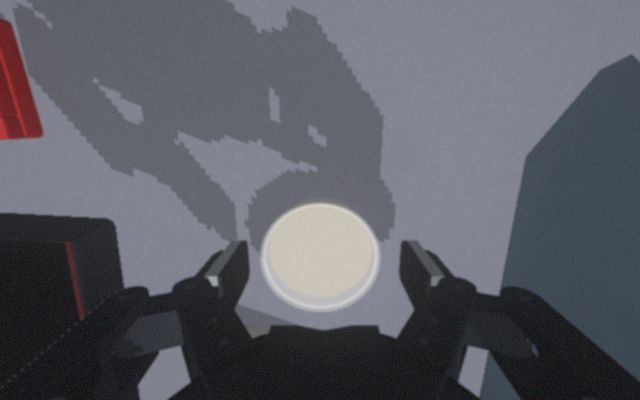

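Run:
```python
from h import *
d=np.load("wrist4.npz"); im,K,E=d["im"],d["K"],d["E"]
r=cv2.GaussianBlur(im,(3,3),0).astype(int); m=np.zeros(im.shape[:2],np.uint8); m[190:325,252:392]=((r[...,2]>195)&(r[...,0]-r[...,2]<14))[190:325,252:392]
c=max(cv2.findContours(m,0,1)[0],key=cv2.contourArea); e=cv2.fitEllipse(cv2.convexHull(c)); print(cv2.boundingRect(c),e,plane(K,E,*e[0],15).round(1),plane(K,E,*e[0],8).round(1))
x,y,w,h=cv2.boundingRect(c)
print("rim rays z15 front/back/left/right",[plane(K,E,*q,15).round(1).tolist() for q in((x+w/2,y),(x+w/2,y+h),(x,e[0][1]),(x+w,e[0][1]))])
print("tcp proj",proj(K,E,[454.3,365.5,15]))
```

```text
(264, 205, 113, 103) ((320.0869140625, 256.07720947265625), (103.33573150634766, 113.25670623779297), 91.11531066894531) [453.6 364.9  15. ] [457.1 364.9   8. ]
rim rays z15 front/back/left/right [[427.0, 365.1, 15.0], [483.7, 365.3, 15.0], [453.8, 336.9, 15.0], [453.5, 393.4, 15.0]]
tcp proj [321.19594696 257.2866094 ]
```

```bash
(python3 -m inch '[[[0,0,0.003],0,-0.8],[[0,0,0.003],0,-0.8],[[0,0,0],0,-0.8]]'; python3 -m inch '[[[0,0,0],0,-0.6],[[0,0,0],0,-0.5],[[0,0,0],0,-0.4],[[0,0,0],0,-0.2],[[0,0,0],0,0],[[0,0,0],0,0]]') | grep -vE "rot"
python3 - <<'E'
from h import *
im,K,E=cam("wrist"); np.savez("wrist5.npz",im=im,K=K,E=E); print(manip.observe()["eef_pos"])
r=cv2.GaussianBlur(im,(3,3),0).astype(int); m=np.zeros(im.shape[:2],np.uint8); m[180:340,240:400]=((r[...,2]>195)&(r[...,0]-r[...,2]<14))[180:340,240:400]
c=max(cv2.findContours(m,0,1)[0],key=cv2.contourArea); print(cv2.boundingRect(c),cv2.fitEllipse(cv2.convexHull(c)))
E
```

```text
time_s: 12.85
eef_pos: [454.1, 365.4, 11.1]
contact_force: [0.6, -0.2, 0.5]
width: 77.1
grip_force: 0.0
time_s: 13.45
eef_pos: [454.3, 365.5, 12.2]
contact_force: [-3.1, -3.2, 13.4]
width: 58.6
grip_force: 61.6
[454.31042314 365.54336386  12.24823534]
(269, 207, 111, 96) ((323.977783203125, 254.0313720703125), (94.9697494506836, 109.36418151855469), 90.41039276123047)
```

```bash
(python3 -m inch '[[[0,0,-0.005],0,0],[[0,0,-0.01],0,0],[[0,0,-0.02],0,0],[[0,0,-0.03],0,0],[[0,0,-0.04],0,0],[[0,0,-0.04],0,0],[[0,-0.01,-0.03],0,0],[[0,-0.02,-0.015],0,0],[[0,-0.03,0],0,0],[[0,-0.035,0],0,0],[[0,-0.035,0],0,0],[[0,-0.035,0],0,0],[[0,-0.035,0],0,0],[[0,-0.035,0],0,0],[[0,-0.035,0],0,0],[[0,-0.035,0],0,0],[[0,-0.035,0],0,0],[[0,-0.035,0],0,0],[[0,-0.035,0],0,0],[[0,-0.035,0],0,0]]'; python3 -m inch '[[[0,-0.035,0],0,0],[[0,-0.035,0],0,0],[[-0.01,-0.025,0],0,0],[[-0.02,-0.015,0],0,0],[[-0.02,0,0],0,0],[[-0.02,0,0],0,0],[[-0.01,0,0],0,0],[[0,0,0.02],0,0],[[0,0,0.02],0,0],[[0,0,0.015],0,0],[[0,0,0],0,0],[[0,0,0],0,0]]')
python3 - <<'E'
from h import *
for n in("scene","wrist"):
    im,K,E=cam(n); np.savez(n+"6.npz",im=im,K=K,E=E)
    if n=="scene": a=im
t=cv2.resize(a[160:270,330:440],(600,600),interpolation=cv2.INTER_CUBIC); cv2.imwrite("pics/s6.png",t)
print(manip.observe()["eef_pos"])
E
```

```text
time_s: 15.5
eef_pos: [457.3, -80.9, 202.3]
ee_rot: [-0.004, 1.0, -0.0, 0.0]
contact_force: [1.4, 0.5, -0.8]
width: 58.4
grip_force: 64.2
time_s: 16.7
eef_pos: [538.4, -188.9, 147.5]
ee_rot: [-0.004, 1.0, -0.0, 0.0]
contact_force: [0.2, -0.5, -0.7]
width: 58.6
grip_force: 64.2
[ 538.64814922 -188.97699103  147.75050581]
```

View pics/s6.png

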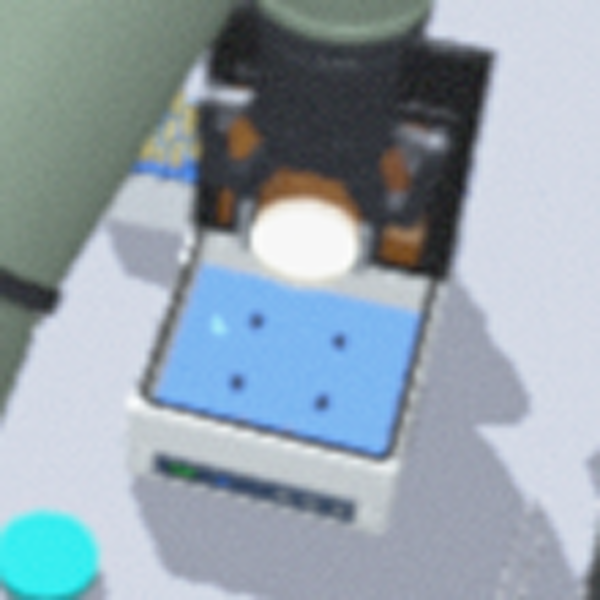

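The scene view shows the dish held flat above the chamber at about crop (305,240), with the four pins clear in front of it. I'll measure the offset between dish and pins in this one camera.

```bash
cat > off.py <<'E'
from h import *
import sys
d=np.load(sys.argv[1]); zt=float(sys.argv[2]); im,K,E=d["im"],d["K"],d["E"]
r=cv2.GaussianBlur(im,(3,3),0).astype(int); x0,y0,x1,y1=366,185,405,245
m=np.zeros(im.shape[:2],np.uint8); m[y0:y1,x0:x1]=((r[...,2]>215)&(r[...,0]-r[...,2]<18))[y0:y1,x0:x1]
c=max(cv2.findContours(m,0,1)[0],key=cv2.contourArea); e=cv2.fitEllipse(cv2.convexHull(c)); x,y,w,h=cv2.boundingRect(c)
print(cv2.boundingRect(c),np.round(e[0],1),np.round(e[1],1),"dish",plane(K,E,*e[0],zt-12.2+7.5).round(1),"bbox c",plane(K,E,x+w/2-.5,y+h/2-.5,zt-12.2+7.5).round(1))
E
python3 off.py scene6.npz 147.7
python3 - <<'E'
from h import *
# expected silhouette centre of a 61x15 cylinder seen by scene, if dish at TCP
d=np.load("scene6.npz"); K,E=d["K"],d["E"]; a=np.linspace(0,2*np.pi,90)
q=np.array([proj(K,E,[538.6+30.5*np.cos(t),-189+30.5*np.sin(t),z]) for t in a for z in(135.5,150.5)],np.float32)
print(cv2.boundingRect(q),q.min(0),q.max(0),(q.min(0)+q.max(0))/2)
d=np.load("wrist6.npz"); im,K,E=d["im"],d["K"],d["E"]
r=cv2.GaussianBlur(im,(3,3),0).astype(int); m=np.zeros(im.shape[:2],np.uint8); m[180:340,240:400]=((r[...,2]>195)&(r[...,0]-r[...,2]<14))[180:340,240:400]
c=max(cv2.findContours(m,0,1)[0],key=cv2.contourArea); e=cv2.fitEllipse(cv2.convexHull(c)); print(cv2.boundingRect(c),e[0],plane(K,E,*e[0],150.5),plane(K,E,*e[0],143))
E
```

```text
(376, 197, 19, 15) [385.5 204.1] [14.6 18.8] dish [ 538.1 -188.9  143. ] bbox c [ 537.9 -187.5  143. ]
(375, 195, 21, 18) [375.40048 195.30246] [395.77493 212.83205] [385.5877  204.06726]
(266, 207, 117, 95) (323.86407470703125, 255.85520935058594) [ 535.29962897 -187.66069269  150.5       ] [ 539.05101772 -187.63229267  143.        ]
```

Run:
```python
from h import *
R_={}
for n in("scene3","side3","scene6"):
    d=np.load(n+".npz"); im,K,E=d["im"],d["K"],d["E"]
    g=cv2.cvtColor(im,cv2.COLOR_BGR2GRAY).astype(float); hsv=cv2.cvtColor(im,cv2.COLOR_BGR2HSV); P=[];Q=[]
    for dx,dy in((-25.5,-25.5),(-25.5,25.5),(25.5,-25.5),(25.5,25.5)):
        u,v=proj(K,E,[538.5+dx,-189+dy,44.5]).round().astype(int); 
        w0=g[v-5:v+6,u-5:u+6]; base=np.median(w0); w=np.clip(base*.93-w0,0,None)
        ys,xs=np.mgrid[v-5:v+6,u-5:u+6]; q=((xs*w).sum()/w.sum(),(ys*w).sum()/w.sum()); Q.append(q); P.append(plane(K,E,*q,44.3))
    P=np.array(P); R_[n]=Q; print(n,np.round(Q,1).tolist(),P.round(1).tolist(),P.mean(0).round(1))
A=[(np.load(n+".npz")["K"],np.load(n+".npz")["E"]) for n in("scene3","side3")]
T=np.array([tri(*A,p,q) for p,q in zip(R_["scene3"],R_["side3"])]); print(T.round(1).tolist(),T.mean(0))
```

```text
scene3 [[388.5, 233.4], [373.0, 229.6], [391.8, 222.1], [376.5, 218.4]] [[511.0, -215.0, 44.3], [510.7, -164.3, 44.3], [561.8, -214.4, 44.3], [562.2, -163.5, 44.3]] [ 536.4 -189.3   44.3]
side3 [[398.8, 208.3], [383.5, 210.2], [394.7, 197.3], [379.7, 199.2]] [[511.5, -213.8, 44.3], [511.3, -163.1, 44.3], [562.4, -213.2, 44.3], [561.9, -162.5, 44.3]] [ 536.8 -188.2   44.3]
scene6 [[388.5, 233.4], [373.0, 229.7], [391.7, 222.1], [376.6, 218.4]] [[511.0, -215.0, 44.3], [510.3, -164.3, 44.3], [561.7, -214.4, 44.3], [562.1, -163.6, 44.3]] [ 536.3 -189.3   44.3]
[[513.9, -214.7, 41.4], [513.5, -163.9, 41.5], [564.8, -214.1, 41.5], [564.1, -163.2, 42.1]] [ 539.07424872 -188.9924727    41.61617318]
```

```bash
python3 -m inch '[[[0.0015,0,0.02],0,0],[[0,0,0.025],0,0],[[0,0,0.02],0,0],[[0,0,0.012],0,0],[[0,0,0.004],0,0],[[0,0,0],0,0],[[0,0,0],0,0],[[0,0,0],0,0]]' |grep -E "pos|force:"
python3 - <<'E'
from h import *
im,K,E=cam("scene"); np.savez("scene7.npz",im=im,K=K,E=E); p=manip.observe()["eef_pos"]; print(p)
cv2.imwrite("pics/s7.png",cv2.resize(im[160:270,330:440],(600,600),interpolation=cv2.INTER_CUBIC))
a=np.linspace(0,2*np.pi,90); zb=p[2]-12.2
q=np.array([proj(K,E,[p[0]+30.5*np.cos(t),p[1]+30.5*np.sin(t),z]) for t in a for z in(zb,zb+15)],np.float32); print("expected bbox at TCP",q.min(0),q.max(0),(q.min(0)+q.max(0))/2)
E
python3 off.py scene7.npz 66.5
```

```text
eef_pos: [537.2, -189.0, 66.5]
contact_force: [-0.1, 0.5, -0.1]
grip_force: 64.2
[ 537.06661205 -189.03950794   66.32438529]
expected bbox at TCP [373.20557 213.52032] [392.7511  230.76941] [382.97833 222.14487]
(374, 215, 18, 15) [382.8 221.8] [14.3 17.8] dish [ 537.6 -188.5   61.8] bbox c [ 536.7 -187.7   61.8]
```

View pics/s7.png

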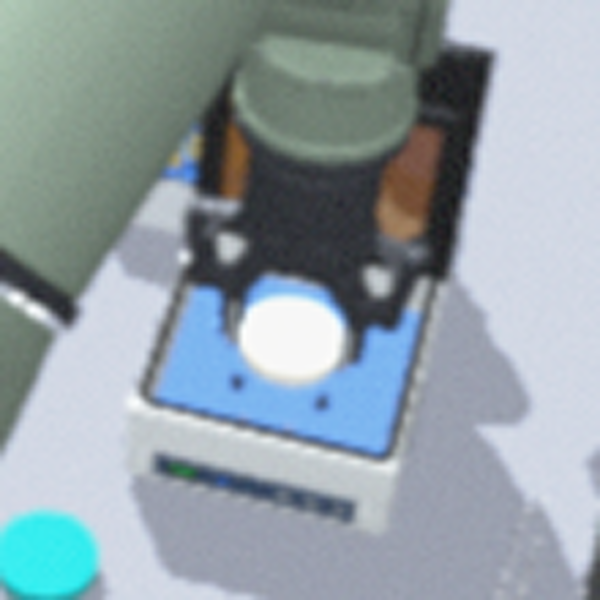

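The dish is flat just above the pins and about 1 mm too far back relative to them in the scene camera. I'll nudge it forward and lower it by feel.

```bash
(python3 -m inch '[[[0.0007,-0.0003,0.003],0,0],[[0,0,0],0,0]]'; python3 -m inch '[[[0,0,0.002],0,0],[[0,0,0.001],0,0],[[0,0,0],0,0]]'; python3 -m inch '[[[0,0,0.002],0,0],[[0,0,0],0,0]]')|grep -E "pos|force: \["
```

```text
eef_pos: [535.9, -189.3, 62.4]
contact_force: [-0.7, -0.9, -0.8]
eef_pos: [536.0, -189.2, 59.4]
contact_force: [-0.1, -0.8, -0.9]
eef_pos: [536.0, -189.2, 57.4]
contact_force: [-0.1, -0.3, -0.1]
```

```bash
(python3 -m inch '[[[0,0,0.002],0,0],[[0,0,0],0,0]]'; python3 -m inch '[[[0,0,0.0015],0,0],[[0,0,0],0,0]]'; python3 -m inch '[[[0,0,0.0015],0,0],[[0,0,0],0,0]]')|grep -E "pos|force: \["
```

```text
eef_pos: [536.0, -189.2, 55.4]
contact_force: [0.7, 0.3, -0.2]
eef_pos: [536.0, -189.2, 54.0]
contact_force: [0.6, -0.1, 0.0]
eef_pos: [536.0, -189.2, 52.5]
contact_force: [0.5, -0.1, -0.3]
```

```bash
(python3 -m inch '[[[0,0,0.001],0,0],[[0,0,0],0,0]]'; python3 -m inch '[[[0,0,0],0,-0.35],[[0,0,0],0,-0.45],[[0,0,0],0,-0.55],[[0,0,0],0,-0.65],[[0,0,0],0,-0.65],[[0,0,0],0,-0.65]]'; python3 -m inch '[[[0,0,-0.004],0,-0.65],[[0,0,-0.01],0,-0.65],[[0,0,-0.02],0,-0.65],[[0,0,-0.03],0,-0.65],[[0,0,-0.04],0,-0.65],[[0.02,0,-0.04],0,-0.2],[[0.03,0,-0.03],0,1],[[0,0,0],0,1],[[0,0,0],0,1]]')|grep -E "pos|force|width"
python3 - <<'E'
from h import *
im,K,E=cam("scene"); np.savez("scene8.npz",im=im,K=K,E=E)
w,Kw,Ew=cam("wrist"); print(proj(Kw,Ew,[537,-189,48]))
o=np.hstack([cv2.resize(im[160:270,330:440],(400,400)),cv2.resize(w[60:260,220:420],(400,400))]); cv2.imwrite("pics/s8.png",o)
E
python3 off.py scene8.npz 52.2
```

```text
eef_pos: [536.1, -189.2, 52.3]
contact_force: [-4.1, 1.1, 14.6]
width: 58.5
grip_force: 66.2
eef_pos: [536.1, -189.2, 51.6]
contact_force: [0.6, 0.6, -0.4]
width: 70.3
grip_force: 0.0
eef_pos: [486.1, -189.8, 226.7]
contact_force: [0.2, 0.3, -0.7]
width: 12.1
grip_force: 0.0
[322.74584826 226.92426992]
(374, 218, 18, 15) [382.4 225. ] [14.4 17.9] dish [ 536.9 -188.8   47.5] bbox c [ 537.  -189.    47.5]
```

View pics/s8.png

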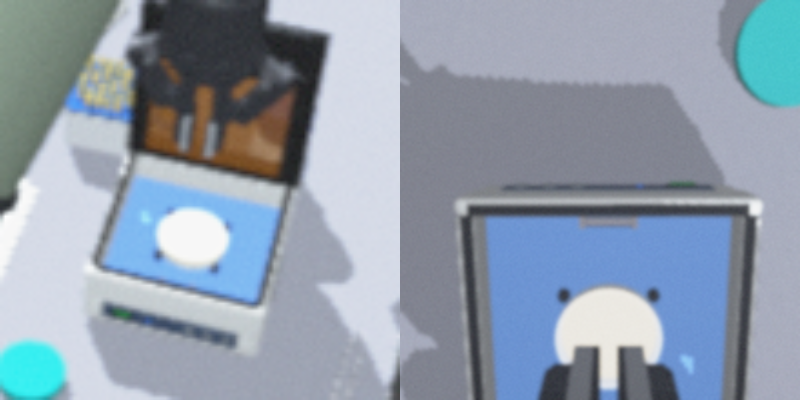

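The dish is down between all four pins: it touched at stage height and both views show it centred. I'll move the hand over the lid to the back of the left lip.

```bash
python3 -m inch '[[[0,0,-0.03],0,1],[[0,0,-0.035],0,1],[[0,0,0],0,1],[[-0.02,0.0,0],0,1],[[-0.03,0.01,0],0,1],[[-0.04,0.01,0],0,1],[[-0.04,0.01,0],0,1],[[-0.03,0.01,0],0,1],[[-0.02,0.0095,0],0,1],[[0,0,0.02],0,1],[[0,0,0.02],0,1],[[0,0,0.012],0,1],[[0,0,0],0,1],[[0,0,0],0,1]]'
python3 - <<'E'
from h import *
p=np.array(manip.observe()["eef_pos"]); print(p)
th=np.array(list(np.arange(1.66,.05,-.06))+[.06,.03,0.007]); 
th=np.unique(th.round(3))[::-1]
r=160-15*th/1.6; h=9.
x=607-(r*np.cos(th)-h*np.sin(th))+11; z=74+r*np.sin(th)+h*np.cos(th)+14
x=np.r_[p[0],x]; z=np.r_[p[2],z]
print(len(th)); print([[round(float(-a),4),round(float(-b),4)] for a,b in zip(np.diff(x)/1e3,np.diff(z)/1e3)]); print(x[1],z[1],x[-1],z[-1])
E
```

```text
time_s: 22.15
eef_pos: [665.9, -138.7, 238.9]
ee_rot: [-0.004, 1.0, -0.0, 0.0]
contact_force: [-0.3, -0.4, 0.5]
width: 0.0
grip_force: 0.0
[ 665.93344259 -138.74805359  238.88975865]
30
[[0.0261, 0.0078], [0.0086, -0.0016], [0.0087, -0.0011], [0.0088, -0.0006], [0.0089, -0.0], [0.0089, 0.0005], [0.0089, 0.001], [0.0088, 0.0016], [0.0087, 0.0021], [0.0086, 0.0027], [0.0085, 0.0032], [0.0083, 0.0037], [0.0081, 0.0042], [0.0079, 0.0047], [0.0076, 0.0052], [0.0073, 0.0057], [0.0069, 0.0061], [0.0066, 0.0065], [0.0062, 0.007], [0.0058, 0.0073], [0.0054, 0.0077], [0.0049, 0.008], [0.0044, 0.0084], [0.0039, 0.0086], [0.0034, 0.0089], [0.0029, 0.0091], [0.0023, 0.0093], [0.0012, 0.0063], [0.0008, 0.0048], [0.0005, 0.0037]]
639.8314908180087 231.06144629114164 458.13254286168865 98.11931098300767
```

```bash
(python3 -m inch '[[[0.013,0,0.004],0,1],[[0.013,0,0.004],0,1],[[0.0086,0,-0.0016],0,1],[[0.0087,0,-0.0011],0,1],[[0.0088,0,-0.0006],0,1],[[0.0089,0,0],0,1],[[0.0089,0,0.0005],0,1],[[0.0089,0,0.001],0,1],[[0.0088,0,0.0016],0,1]]'
python3 -m inch '[[[0.0087,0,0.0021],0,1],[[0.0086,0,0.0027],0,1],[[0.0085,0,0.0032],0,1],[[0.0083,0,0.0037],0,1],[[0.0081,0,0.0042],0,1],[[0.0079,0,0.0047],0,1],[[0.0076,0,0.0052],0,1]]'
python3 -m inch '[[[0.0073,0,0.0057],0,1],[[0.0069,0,0.0061],0,1],[[0.0066,0,0.0065],0,1],[[0.0062,0,0.007],0,1],[[0.0058,0,0.0073],0,1],[[0.0054,0,0.0077],0,1]]')|grep -E "pos|force: \["
```

```text
eef_pos: [578.6, -139.5, 232.0]
contact_force: [3.3, 0.4, -0.9]
eef_pos: [521.3, -139.9, 206.1]
contact_force: [4.9, -0.8, 1.6]
eef_pos: [483.6, -140.2, 165.7]
contact_force: [3.9, 0.6, 2.0]
```

```bash
(python3 -m inch '[[[0.0049,0,0.008],0,1],[[0.0044,0,0.0084],0,1],[[0.0039,0,0.0086],0,1],[[0.0034,0,0.0089],0,1],[[0.0029,0,0.0091],0,1],[[0.0023,0,0.0093],0,1]]'
python3 -m inch '[[[0.0012,0,0.0063],0,1],[[0.0008,0,0.0048],0,1],[[0,0,0],0,1]]'
python3 -m inch '[[[0,0,0.002],0,1],[[0,0,0.0015],0,1],[[0,0,0],0,1]]')|grep -E "pos|force: \["
```

```text
eef_pos: [462.2, -140.4, 113.2]
contact_force: [3.3, 0.3, 4.6]
eef_pos: [459.6, -140.4, 101.8]
contact_force: [2.2, -0.8, 2.7]
eef_pos: [459.1, -140.4, 98.2]
contact_force: [2.8, 0.1, 4.3]
```

Now for the catch: pushing down in small steps.

```bash
(for i in 1; do python3 -m inch '[[[0,0,0.0015],0,1],[[0,0,0],0,1]]'; python3 -m inch '[[[0,0,0.0015],0,1],[[0,0,0],0,1]]'; python3 -m inch '[[[0,0,0.001],0,1],[[0,0,0],0,1]]'; done)|grep -E "pos|force: \["
```

```text
eef_pos: [459.0, -140.4, 96.7]
contact_force: [3.7, -0.2, 7.2]
eef_pos: [459.0, -140.4, 95.4]
contact_force: [2.5, 0.2, 14.5]
eef_pos: [459.0, -140.4, 94.6]
contact_force: [0.5, 0.5, 17.2]
```

```bash
(python3 -m inch '[[[0,0,0.001],0,1],[[0,0,0],0,1]]';python3 -m inch '[[[0,0,0.001],0,1],[[0,0,0],0,1]]')|grep -E "pos|force: \["
```

```text
eef_pos: [458.9, -140.4, 93.7]
contact_force: [-0.2, 0.1, 23.8]
eef_pos: [458.9, -140.4, 92.9]
contact_force: [-2.2, 0.5, 27.0]
```

```bash
(python3 -m inch '[[[0,0,-0.001],0,1],[[0,0,-0.001],0,1],[[0,0,0],0,1]]';python3 -m inch '[[[0,0,-0.0015],0,1],[[0,0,0],0,1]]';python3 -m inch '[[[0,0,-0.0015],0,1],[[0,0,0],0,1]]';python3 -m inch '[[[0,0,-0.0015],0,1],[[0,0,0],0,1]]';python3 -m inch '[[[0,0,-0.002],0,1],[[0,0,0],0,1]]')|grep -E "pos|force: \["
```

```text
eef_pos: [459.0, -140.4, 94.7]
contact_force: [-0.0, 0.8, 17.4]
eef_pos: [459.0, -140.4, 96.0]
contact_force: [2.0, 0.9, 10.0]
eef_pos: [459.0, -140.4, 97.4]
contact_force: [3.2, -0.2, 5.5]
eef_pos: [458.1, -140.3, 98.5]
contact_force: [-0.2, -0.7, -0.1]
eef_pos: [458.2, -140.3, 100.4]
contact_force: [0.6, 0.2, 0.8]
```

The force is now zero at heights where the lid pushed back on the way down, so the catch appears to hold. I'll clear slowly and check by camera.

```bash
(python3 -m inch '[[[0,0,-0.002],0,1],[[0,0,-0.003],0,1],[[0,0,0],0,1]]'; python3 -m inch '[[[0,0,-0.01],0,1],[[0,0,-0.02],0,1],[[0,0,-0.03],0,1],[[0,0,-0.04],0,1],[[0,0.04,-0.04],0,1],[[0,0.04,0],0,1],[[0,0.04,0],0,1],[[0,0.04,0],0,1],[[0,0.04,0],0,1],[[0,0,0],0,1]]')|grep -E "time|pos|force: \["
python3 - <<'E'
from h import *
o=[]
for n,(x,y) in dict(scene=(330,170),side=(340,150)).items():
    im,K,E=cam(n); o.append(cv2.resize(im[y:y+100,x:x+100],(400,400),interpolation=cv2.INTER_CUBIC)); hsv=cv2.cvtColor(im,cv2.COLOR_BGR2HSV)
    m=((hsv[...,0]<8)|(hsv[...,0]>172))&(hsv[...,1]>180)&(hsv[...,2]>120)
    _,_,st,ce=cv2.connectedComponentsWithStats(m.astype(np.uint8)); print(n,[(r[4],c.round(1).tolist()) for r,c in zip(st,ce) if 20<r[4]<100])
cv2.imwrite("pics/end.png",np.hstack(o))
E
```

```text
time_s: 27.95
eef_pos: [458.5, -140.3, 105.7]
contact_force: [-0.1, -0.1, -0.6]
time_s: 28.95
eef_pos: [456.6, 60.1, 241.5]
contact_force: [-0.0, -0.5, -0.2]
scene [(np.int32(49), [378.4, 234.1])]
side [(np.int32(50), [324.7, 192.5])]
```

View pics/end.png

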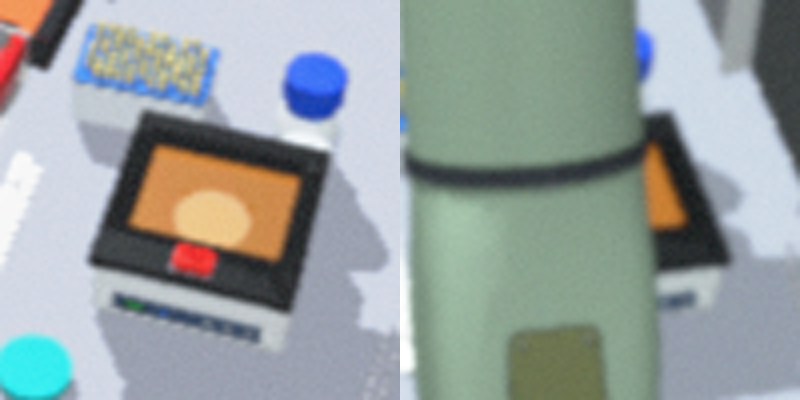

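The lid is shut. The button is back at (378.4,234.1), against (378.5,234.1) at the start, and the dish shows through the pane in the middle of the stage. The robot touches nothing, so I'll hand the job in.

```bash
python3 -c "
from station import manip
print(manip.close_job())"
```

```text
the job is handed in; nothing more can be done
None
```

I placed the dish between the four pins in the viewer, the lid looks caught shut with the button out again, and I handed the job in at about 29 s of robot time; the hand-in gave no verdict.

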